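# Strip the press die for pellet ejection and cleaning

## Robot

A 6-joint arm with a two-finger parallel gripper is mounted at the origin on a cart in front of the work surface, level with it; the furniture and walls round the work are solid. World frame = base frame: x ahead of the robot, y to its left, z up, the work surface at z = 0. Lengths are in m, angles in rad, forces in N, time in s.
With the tool pointing down it reaches from about 0.35 to 0.925 m from the base axis. Payload 6.4 kg.
Tool frame: the origin (TCP) lies between the finger pads; the fingertips stand 19 mm ahead of it and the grasp point (between the pads) is the TCP; z points along the fingers, y is the line along which they close (so a half turn about z gives the same grasp; the last joint's range is limited). The gripper opens to 94 mm and grips with 3 to 60 N. Pads are 16 mm wide; open, the fingers measure 119 mm over their backs; the gripper's body (75 mm by 177 mm) begins 78 mm behind the grasp point.
Start: joints at [1.094, 0.245, 1.558, -0, 1.339, -0.174], TCP at [0.194, 0.62, 0.185] pointing down, gripper open.
Joint ranges: [-3.13, 3.13], [-1.02, 2.26], [0.13, 2.54], [-0.95, 4.09], [0.21, 2.88], [-2.74, 2.74]. Speed limits (rad/s): [2.57, 2.57, 3.14, 3.14, 3.14, 3.14].

## Interface

Orientations are given as a unit quaternion [x, y, z, w].
In Python, from cell import r, cams, job gives the robot as it stands.
- The arm moves only by the shell command python3 -m crank 'ROWS' [OPENING] [FORCE]. ROWS is text: rows parted by semicolons, each of 6 numbers parted by spaces: the shift along the tool's x, y, z in cm, then the turn, a rotation vector about the tool's x, y, z in degrees. A call has 1 to 20 rows; each row shifts and turns the commanded pose from where the row before left it, along the tool's axes as they then stand; what a row does not reach is not made up. A row lasts 1/12 s, in which the tool goes at most 41.7 mm and 7.16 degrees, less where a joint would pass 70% of its speed; a pose out of reach is approached as far as the arm can. A call with a gripper value outside its range is refused whole. OPENING is the closure, from -1 (fully open) to 1 (shut), so that 0 is half open, set as the call begins (- or left out, the last holds). The fingers move at their own pace and stop on an object; FORCE is the grip in N (left out, the last holds). Time passes only in rows, so rows that do not move let the fingers close. It gives the time, the measured TCP pose, the force, the opening and the grip force at its end, in the units of the state.
- r.get_obs(): the state, without advancing time (a new reading comes with each control period).
- cams.capture(name): name is "scene" or "top" or "wrist"; returns (picture, depth): 400x640x3 uint8, red, green, blue; 400x640 float32, m along the optical axis (not along the pixel's ray), 0 where there is no reading.
- cams.camera_params(name): a dict with "mtx" (3x3 intrinsics, pixels), "position" and "rotation" of the camera in the world. Camera axes: x right, y down, z forward; pixel columns grow to the right and rows downward; lengths in m; the calibration is good to about 2 mm. A picture is of the moment at which its call begins: read the wrist's pose just before it. camera_params takes no time and is no camera call; for the wrist camera it gives the pose at the moment of the call.
- job.job_done(): hands the job in; it is judged then, once.
The state is a dict: "t": time; "joints": joint angles; "qvel": joint speeds; "tau": joint torques, N m; "position": TCP position; "orientation": TCP orientation; "ft_force": force on the tool from outside, world axes, zero at the start; "ft_torque": the same for the moment, N m; "gripper_width": finger opening in m; "grip_force": force on a finger pad.
Only numpy, scipy, OpenCV 4.12 (cv2) and the standard library are available. Lean on these libraries where they do the work, as an engineer would, in place of code of your own. Each camera call takes 0.05 s, during which the arm holds its last target. There are 200 camera calls.

## Task

Take the assembled press die apart from the top down and set each part upright on its own place, gently and without dropping it: draw out the red-headed plunger and stand it in the bore of the white block, then put the brass collar over the peg of the grey stand, then stand the steel die body in the green-lined dish for ejection, and last lay the blue base flat in the white wash dish. Leave each part there before you take the next, and leave the vial and the dropper bottle alone.

Things in the scene. Friction and masses are not known exactly. Their poses are not given: they have to be found in the camera images.
- plunger: Plunger, top part of the press die, 0.3 kg: polished steel shaft 26 mm in diameter, 44 mm long, under a red ribbed head 30 mm in diameter, 26 mm high. Origin: centre of the shaft's lower end; z up, head at z = 44 to 70 mm. At the start its shaft is in the bore of collar and body, the head rests on the collar and the origin is 34 mm above the bench; it rises 44 mm to come free
- guide_collar: Brass guide collar, 0.13 kg: ring 42 mm in outer diameter, 26 mm high, through bore 30 mm; its lowest 4 mm are a spigot of 35 mm diameter. Origin: on the axis, at the underside of the spigot; z up. At the start the spigot sits in the recess on top of the die body (radial play 1.5 mm), origin 52 mm and collar top 78 mm above the bench
- die_body: Steel die body, 0.48 kg: thick cylinder 54 mm in diameter, 44 mm high, two dark grooves round it, through bore 30 mm, recess 38 mm wide and 4 mm deep in its top. Origin: on the axis at its underside; z up. At the start it stands on the base's blue flange round the spigot (radial play 2 mm), its top 56 mm above the bench; it rises 20 mm to come free
- die_base: Base of the die, 0.4 kg: blue round flange 68 mm in diameter, 12 mm thick, with a steel spigot 26 mm in diameter and 20 mm high in its middle (the grip, once the die body is off). Origin: centre of its underside; z up. At the start it stands loose on the bench and carries the whole die, 104 mm high
- plunger_block: Place of the plunger: a square white plastic block, 70 x 70 x 40 mm, fixed, with one dark-floored round bore 44 mm in diameter in its top, 34 mm deep (its floor 6 mm above the bench). Origin at the centre of its underside, the bore on its z axis, which points up
- peg_stand: Place of the collar: a round grey foot 64 mm in diameter and 10 mm thick, fixed, with one upright steel peg 12 mm in diameter whose round tip is 60 mm above the bench. Origin at the centre of the foot's underside, the peg on its z axis, which points up
- ejector_dish: Place of the cylindrical steel die body, a round low aluminium dish lined with green rubber, fixed; 82 mm in outer and 74 mm in inner diameter, rim 12 mm and lining 6 mm above the bench. Origin at the centre of its underside, z up
- wash_dish: Place of the base: a round white porcelain dish, fixed; 98 mm across its rim, which is 16 mm high; flat floor 86 mm in diameter, 4 mm above the bench. Origin at the centre of its underside, z up
- vial: Bystander: small clear vial with a blue cap and dark powder in it, 20 mm in diameter, 53 mm high, standing loose at the near side of the work. Origin at the centre of its underside, z up
- dropper_bottle: Bystander: small brown dropper bottle with a black rubber bulb, 36 mm in diameter, 103 mm high, standing loose at the far right of the work. Origin at the centre of its underside, z up
Not all that is in view belongs to the job. There is more than one size of the guide_collar; the one meant has the size given above. What is shaped like the die_base but brown is not meant.

How it is judged:
On the way, in this order (a step that is already met when the one before it is completed fails the run):
1. the plunger stands upright in the bore of the white block, let go (horizontal distance between plunger and plunger_block below 0.013 m and z of plunger in the frame of plunger_block below 0.012 m and angle between plunger's own z axis and vertical below 0.12 rad and contact force between the fingers and plunger below 0.1 N), for 0.2 s.
2. then the brass collar lies over the peg on the grey foot, let go (horizontal distance between guide_collar and peg_stand below 0.013 m and z of guide_collar in the frame of peg_stand below 0.016 m and angle between guide_collar's own z axis and vertical below 0.12 rad and contact force between the fingers and guide_collar below 0.1 N), for 0.2 s.
3. then the steel die body stands in the green-lined dish, let go (horizontal distance between die_body and ejector_dish below 0.013 m and z of die_body in the frame of ejector_dish below 0.011 m and angle between die_body's own z axis and vertical below 0.12 rad and contact force between the fingers and die_body below 0.1 N), for 0.2 s.
4. then the blue base lies flat in the white dish, let go (horizontal distance between die_base and wash_dish below 0.013 m and z of die_base in the frame of wash_dish below 0.01 m and angle between die_base's own z axis and vertical below 0.12 rad and contact force between the fingers and die_base below 0.1 N), for 0.2 s.
At the end, for the whole second after the job is handed in: All four parts stand upright (within 0.12 rad), at rest and fully down, within 13 mm of the axis of their own place: plunger on the floor of the white block's bore, collar over the peg on the grey foot, die body on the green lining, base on the white dish's floor (horizontal distance between plunger and plunger_block below 0.013 m and z of plunger in the frame of plunger_block below 0.012 m and angle between each of plunger, guide_collar, die_body, die_base's own z axis and vertical below 0.12 rad and linear speed of each of plunger, guide_collar, die_body, die_base below 0.02 m/s and horizontal distance between guide_collar and peg_stand below 0.013 m and z of guide_collar in the frame of peg_stand below 0.016 m and horizontal distance between die_body and ejector_dish below 0.013 m and z of die_body in the frame of ejector_dish below 0.011 m and horizontal distance between die_base and wash_dish below 0.013 m and z of die_base in the frame of wash_dish below 0.01 m); the robot touches nothing.
It fails at once if a part of the die is dropped or thrown (faster than 0.75 m/s, as after a fall of 3 cm, with no finger on it) ((linear speed of plunger above 0.75 m/s and contact force between the fingers and plunger below 0.05 N) or (linear speed of guide_collar above 0.75 m/s and contact force between the fingers and guide_collar below 0.05 N) or (linear speed of die_body above 0.75 m/s and contact force between the fingers and die_body below 0.05 N) or (linear speed of die_base above 0.75 m/s and contact force between the fingers and die_base below 0.05 N)).
It fails at once if a part of the die is tipped over (by more than 0.6 rad) (angle between any of plunger, guide_collar, die_body, die_base's own z axis and vertical above 0.6 rad).
It fails at once if the vial or the dropper bottle is moved more than 20 mm or knocked over (distance of any of vial, dropper_bottle from where it was at the start of the episode above 0.02 m or angle between any of vial, dropper_bottle's own z axis and vertical above 0.4 rad).
It also fails if it takes over 122 s, if anything falls off the work surface, if the arm or the gripper's body presses on something with over 40 N, if the wrist force passes 120 N, or if a joint passes its speed limit or range.

## Working session

There is one attempt and no reset: what is moved stays moved. The work goes in short steps, Python scripts to look and compute and a shell command to move; the robot and the scene stay as the last step left them, time stands still between calls to the robot, and variables do not carry over. Pictures are saved under pics/ and viewed, at most 14 in all, crops included, and the job is handed in when it is done.

```bash
ls; mkdir -p pics; python3 - <<'E'
from cell import r,cams,job
import cv2,numpy as np
for n in("scene","top"):
    p,d=cams.capture(n); cv2.imwrite(f"pics/{n}0.png",p[:,:,::-1]); np.savez(f"pics/{n}0.npz",p=p,d=d)
    c=cams.camera_params(n); print(n,np.round(c["mtx"],1).tolist(),np.round(c["position"],3),np.round(c["rotation"],3).tolist())
o=r.get_obs(); print({k:np.round(v,3).tolist() for k,v in o.items()})
E
```

```text
pics
scene [[488.9, 0.0, 314.1], [0.0, 488.9, 202.3], [0.0, 0.0, 1.0]] [ 0.024 -0.021  0.711] [-0.436, 0.825, -0.317, 0.168]
top [[469.6, 0.0, 323.2], [0.0, 469.6, 201.3], [0.0, 0.0, 1.0]] [ 0.345 -0.383  0.895] [0.717, -0.69, 0.069, -0.074]
{'t': 0.1, 'joints': [1.094, 0.246, 1.559, -0.0, 1.339, -0.174], 'qvel': [-0.001, -0.002, -0.002, 0.002, 0.001, 0.001], 'tau': [-0.0, -41.692, -31.552, 0.069, 0.031, -0.0], 'position': [0.194, 0.62, 0.184], 'orientation': [0.151, 0.989, -0.001, -0.0], 'ft_force': [0.647, -0.252, 0.379], 'ft_torque': [0.004, 0.032, -0.031], 'grip_force': 0.0, 'gripper_width': 0.094}
```

View pics/scene0.png

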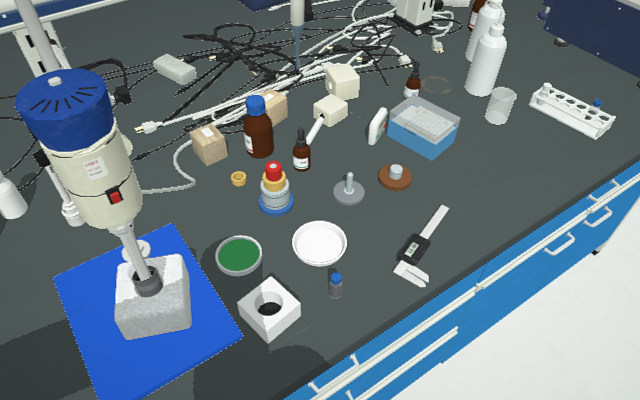

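View pics/top0.png

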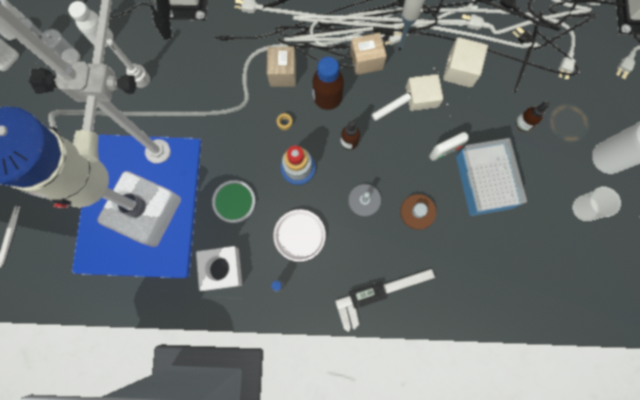

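The scene view shows the die at about (275,190). The peg stand is at (348,190), the green dish at (239,255), the white dish at (319,242), the white block at (268,308) and the vial at (335,285). The dropper bottle is at (302,152), just behind the die. Decoys are the small ring (238,179) and the brown base (395,176). In the top view the die is at (296,165), the green dish (233,201), the white dish (299,235), the block (218,268), the peg (365,200), the vial (277,286) and the dropper (349,137).

```bash
cat > h.py <<'E'
from cell import r,cams,job
import cv2,numpy as np
from scipy.spatial.transform import Rotation as Ro
def rot(c):
    q=np.array(c["rotation"]); return q if q.shape==(3,3) else Ro.from_quat(q).as_matrix()
def cloud(d,c):
    v,u=np.mgrid[:d.shape[0],:d.shape[1]]; K=c["mtx"]
    P=np.stack([(u-K[0,2])/K[0,0]*d,(v-K[1,2])/K[1,1]*d,d],-1)
    P=P@rot(c).T+c["position"]; P[d==0]=np.nan; return P
def circ(X):  # algebraic circle fit
    A=np.c_[2*X[:,:2],np.ones(len(X))]; s=np.linalg.lstsq(A,(X[:,:2]**2).sum(1),rcond=None)[0]
    return s[:2],np.sqrt(s[2]+s[0]**2+s[1]**2)
E
python3 - <<'E'
from h import *
pts={"scene":dict(die=(273,166),collar=(285,184),peg=(348,190),green=(239,255),white=(319,242),block=(268,308),vial=(335,285),drop=(302,152),bottle=(258,110),ring=(238,179),brown=(395,176)),
"top":dict(die=(295,155),peg=(365,200),green=(233,201),white=(299,235),block=(218,268),vial=(277,286),drop=(349,137),bottle=(328,70),ring=(284,121),brown=(419,211))}
for n in pts:
    z=np.load(f"pics/{n}0.npz"); c=cams.camera_params(n); P=cloud(z["d"],c)
    for k,(u,v) in pts[n].items(): print(n,k,np.round(P[v,u],3))
    # stirrer / obstacles: high points
    H=np.nan_to_num(P[...,2]); 
    m=(H>0.12)&(P[...,0]<1.0); Q=P[m]; 
    if len(Q): 
        g=np.unique(np.round(Q[:,:2]/0.1).astype(int),axis=0); print(n,"high cells(dm)",[(int(a),int(b),round(float(Q[(np.round(Q[:,:2]/0.1)==[a,b]).all(1)][:,2].max()),2)) for a,b in g])
E
```

```text
scene die [ 0.592 -0.319  0.103]
scene collar [ 0.577 -0.333  0.062]
scene peg [ 0.532 -0.448  0.016]
scene green [ 0.52  -0.199  0.008]
scene white [ 0.466 -0.333  0.004]
scene block [ 0.4   -0.187  0.007]
scene vial [ 0.358 -0.29   0.04 ]
scene drop [ 0.639 -0.411  0.054]
scene bottle [ 0.728 -0.368  0.12 ]
scene ring [ 0.696 -0.29  -0.   ]
scene brown [ 0.507 -0.546  0.02 ]
scene high cells(dm) [(4, -1, 0.43), (4, 0, 0.43), (5, -13, 0.19), (5, -12, 0.19), (5, -1, 0.44), (5, 0, 0.44), (6, -12, 0.18), (6, -10, 0.16), (6, -9, 0.21), (6, -1, 0.48), (6, 0, 0.48), (7, -12, 0.14), (7, -11, 0.14), (7, -10, 0.16), (7, -9, 0.21), (7, -4, 0.14), (7, -1, 0.34), (8, -10, 0.14), (8, -5, 0.29), (8, -4, 0.13), (8, -2, 0.37), (8, -1, 0.39), (8, 0, 0.39), (9, -1, 0.3), (9, 0, 0.37), (10, 0, 0.27)]
top die [ 0.589 -0.321  0.103]
top peg [ 0.528 -0.451  0.031]
top green [ 0.522 -0.197  0.002]
top white [ 0.461 -0.329 -0.001]
top block [ 0.392 -0.18   0.006]
top vial [ 0.362 -0.298  0.053]
top drop [ 0.643 -0.417  0.055]
top bottle [ 0.737 -0.374  0.133]
top ring [ 0.692 -0.287 -0.001]
top brown [ 0.51  -0.552  0.034]
top high cells(dm) [(4, -1, 0.43), (4, 0, 0.43), (5, -1, 0.44), (5, 0, 0.44), (6, -9, 0.13), (6, -1, 0.49), (6, 0, 0.47), (7, -9, 0.13), (7, -4, 0.14), (7, -1, 0.34), (8, -5, 0.3), (8, -4, 0.14), (8, 0, 0.15), (9, -1, 0.13), (9, 0, 0.12)]
```

```bash
python3 - <<'E'
from h import *
W=[]
for n in("scene","top"):
    z=np.load(f"pics/{n}0.npz"); c=cams.camera_params(n); P=cloud(z["d"],c); hsv=cv2.cvtColor(z["p"],cv2.COLOR_RGB2HSV).astype(int)
    W.append(P.reshape(-1,3))
    X,Y,Z=P[...,0],P[...,1],P[...,2]; h,s,v=hsv[...,0],hsv[...,1],hsv[...,2]
    def near(x,y,R): return np.hypot(X-x,Y-y)<R
    def rep(k,m):
        Q=P[m]; 
        if len(Q)<6: print(n,k,len(Q)); return
        print(n,k,len(Q),"med",np.round(np.median(Q,0),4),"mid",np.round((Q.max(0)+Q.min(0))/2,4),"ext",np.round(np.ptp(Q,axis=0),3))
    rep("redtop",near(.585,-.325,.06)&(Z>.099)); rep("collar top",near(.585,-.325,.06)&(Z>.073)&(Z<.082)); rep("flange",near(.585,-.325,.06)&(Z>.007)&(Z<.016)&(h>100)&(h<130)&(s>120))
    rep("green",near(.52,-.2,.06)&(h>40)&(h<90)&(s>100)); rep("dishrim",near(.52,-.2,.06)&(Z>.0095)&(Z<.015))
    rep("white",near(.465,-.33,.07)&(Z>.012)&(Z<.02)); rep("whiteall",near(.465,-.33,.07)&(v>150)&(s<60))
    rep("block",near(.395,-.185,.07)&(Z>.035)&(Z<.045)); rep("foot",near(.53,-.45,.05)&(Z>.006)&(Z<.014)); rep("peg",near(.53,-.45,.05)&(Z>.04))
    rep("vial",near(.36,-.297,.03)&(Z>.045)); rep("drop",near(.64,-.415,.04)&(Z>.08))
Q=np.concatenate(W); Q=Q[~np.isnan(Q[:,0])]
Q=Q[(Q[:,0]>.15)&(Q[:,0]<1)&(Q[:,1]>-.3)&(Q[:,1]<.3)]
G=np.zeros((17,24),int)
for a,b,z in zip((Q[:,0]/.05).astype(int)-3,((Q[:,1]+.3)/.025).astype(int),(Q[:,2]*100).astype(int)): G[a,b]=max(G[a,b],z)
print("max height cm rows x from .15 step .05, cols y -.3 step .025")
for i,g in enumerate(G): print("%.2f"%(.15+.05*i),*["%2d"%k for k in g])
E
```

```text
scene redtop 148 med [ 0.5917 -0.3196  0.1014] mid [ 0.5927 -0.3192  0.1014] ext [0.03  0.027 0.005]
scene collar top 160 med [ 0.5821 -0.3113  0.0771] mid [ 0.5912 -0.319   0.0774] ext [0.039 0.042 0.009]
scene flange 222 med [ 0.5727 -0.3067  0.011 ] mid [ 0.589  -0.3191  0.0108] ext [0.063 0.066 0.007]
scene green 980 med [ 0.523  -0.1986  0.0057] mid [ 0.5241 -0.1987  0.0062] ext [0.069 0.071 0.008]
scene dishrim 275 med [ 0.5216 -0.1969  0.0112] mid [ 0.5207 -0.1987  0.0121] ext [0.083 0.081 0.005]
scene white 346 med [ 0.4667 -0.3352  0.015 ] mid [ 0.4599 -0.3292  0.0153] ext [0.098 0.096 0.007]
scene whiteall 1975 med [ 0.4642 -0.3315  0.0044] mid [ 0.4663 -0.3344  0.0078] ext [0.111 0.107 0.022]
scene block 1339 med [ 0.3875 -0.1837  0.0396] mid [ 0.3912 -0.1853  0.0391] ext [0.082 0.08  0.008]
scene foot 537 med [ 0.5289 -0.4468  0.0095] mid [ 0.5336 -0.4509  0.0098] ext [0.064 0.063 0.007]
scene peg 58 med [ 0.5314 -0.4494  0.0523] mid [ 0.532  -0.451   0.0508] ext [0.011 0.012 0.02 ]
scene vial 103 med [ 0.3616 -0.2939  0.0524] mid [ 0.3633 -0.2951  0.0503] ext [0.018 0.01
[... 1958 characters left out ...]
0  0  0
0.55  7  0  1  1  1  1  3 33 34 47 47 34 34  3  3  3  0  0  0  0  0  0  0  0
0.60  5  0  0  0  0  0  3 34 34 49 47 34 34  3  3  3  0  0  0  0  0  0  0  0
0.65  2  1  0  0  5  7  9 11 33 33  0  0  0  0  0  0  0  0  0  0  0  0  0  0
0.70  1  0  0  3  3  0  0  0 33 33  0  0  0  0  0  0  0  0  0  0  0  0  0  0
0.75  5  6  0  1  1  0  0  0 33 33  0  4 15  4  0  0  0  7  8  0  0  0  0  4
0.80  5  5  0 35 36 36 37 38 38 39 39 37  0  0  0 10 10  8  9  8  7  0  6  5
0.85  2  1  0  0  0  1  1  0  0 12 37  8  0  0  0 10 10  1  0  0  7  7  7  7
0.90  1  1  2  2  2  1  0  2 29 29 29  4  4  2  1  0  0  0  0  0  0  0  6  3
0.95  1  1  1  0  2  1  0  0  0  0 26  0  0  0  0  0  0  0  0  0  0  0  0  0
```

Both views agree to within 2 mm. First I lift and turn so that y_t=+X, x_t=+Y and z_t=-Z, which clears the stirrer.

```bash
python3 -m crank '0 0 -3.4 0 0 6.6;0 0 -3.4 0 0 6.6;0 0 -3.4 0 0 6.6;0 0 -3.4 0 0 6.6;0 0 -3.4 0 0 6.6;0 0 -3.4 0 0 6.6;0 0 -3.4 0 0 6.6;0 0 -3.4 0 0 6.6;0 0 -3.4 0 0 6.6;0 0 -3.4 0 0 6.6;0 0 -3.4 0 0 6.6;0 0 0 0 0 0' -1 20
```

```text
t: 1.1
position: [0.194, 0.6207, 0.5665]
orientation: [0.708, 0.706, 0.006, -0.002]
ft_force: [0.3, -0.9, 0.5]
gripper_width: 0.0939
grip_force: 0.0
```

```bash
python3 -m crank '-3 1.4 0 0 0 0;-3 1.4 0 0 0 0;-3 1.4 0 0 0 0;-3 1.4 0 0 0 0;-3 1.4 0 0 0 0;-3 1.4 0 0 0 0;-3 1.4 0 0 0 0;-3 1.4 0 0 0 0;-3 1.4 0 0 0 0;-3 1.4 0 0 0 0;-3 1.4 0 0 0 0;-3 1.4 0 0 0 0;-3 1.4 0 0 0 0;-3 1.4 0 0 0 0;0 0 0 0 0 0' && python3 -c "
from h import *;print(r.get_obs()['joints'])"
```

```text
t: 2.35
position: [0.392, 0.1969, 0.5568]
orientation: [0.709, 0.705, -0.001, -0.0]
ft_force: [-0.8, -0.3, 0.6]
gripper_width: 0.094
grip_force: 0.0
[ 2.06811116e-01 -2.85820722e-01  1.41836448e+00 -1.42121562e-03
  2.01148236e+00  2.11449278e-01]
```

```bash
python3 -m crank '-3 0 0 0 0 0;-3 0 0 0 0 0;-3 0 0 0 0 0;-3 0 0 0 0 0;-3 0 0 0 0 0;-3 0 0 0 0 0;-3 0 0 0 0 0;-3 0 0 0 0 0;-3 0 0 0 0 0;-3 0 0 0 0 0;-3 0 0 0 0 0;-3 0 0 0 0 0;-3 0 0 0 0 0;-3 0 0 0 0 0;-3 0 0 0 0 0;-3 0 0 0 0 0;-3 0 0 0 0 0;0 0 0 0 0 0' && python3 -c "
from h import *;print(r.get_obs()['joints'])"
```

```text
t: 3.85
position: [0.3907, -0.3128, 0.555]
orientation: [0.708, 0.706, 0.0, -0.003]
ft_force: [0.1, -0.7, -0.2]
gripper_width: 0.0942
grip_force: 0.0
[-9.01684819e-01 -1.39852221e-01  1.29935329e+00 -6.77019705e-04
  1.98749088e+00 -8.99725425e-01]
```

```bash
python3 -m crank '-0.1 2.5 3 0 0 0;-0.1 2.5 3 0 0 0;-0.1 2.5 3 0 0 0;-0.1 2.5 3 0 0 0;-0.1 2.5 3 0 0 0;-0.1 2.5 3 0 0 0;-0.1 2.5 3 0 0 0;0 2.5 3 0 0 0;0 0 0 0 0 0;0 0 0 0 0 0' && python3 - <<'E'
from h import *
for n in("wrist","scene"):
    c=cams.camera_params(n); p,d=cams.capture(n); cv2.imwrite(f"pics/{n}1.png",p[:,:,::-1]); np.savez(f"pics/{n}1.npz",p=p,d=d)
    P=cloud(d,c);X,Y,Z=P[...,0],P[...,1],P[...,2]
    for k,(x,y),lo,hi in(("head",(.592,-.32),.099,.11),("dish",(.52,-.2),.0095,.016),("white",(.46,-.33),.012,.02),("peg",(.532,-.451),.04,.07)):
        m=(np.hypot(X-x,Y-y)<.06)&(Z>lo)&(Z<hi); Q=P[m]
        if len(Q)>20: print(n,k,len(Q),np.round((Q.max(0)+Q.min(0))/2,4),np.round(np.ptp(Q,axis=0),3))
E
pwd
```

```text
t: 4.68
position: [0.5905, -0.314, 0.3149]
orientation: [0.706, 0.708, -0.0, -0.003]
ft_force: [0.0, 1.0, 0.9]
gripper_width: 0.0941
grip_force: 0.0
wrist head 366 [ 0.5917 -0.3198  0.1015] [0.028 0.027 0.005]
wrist dish 453 [ 0.52   -0.1987  0.0121] [0.081 0.081 0.005]
wrist white 517 [ 0.4583 -0.3291  0.015 ] [0.097 0.095 0.006]
wrist peg 71 [ 0.533  -0.4507  0.0507] [0.011 0.01  0.02 ]
scene head 150 [ 0.5921 -0.3195  0.1022] [0.03  0.027 0.006]
scene dish 285 [ 0.5212 -0.1985  0.012 ] [0.082 0.081 0.005]
scene white 353 [ 0.4595 -0.3291  0.0158] [0.097 0.097 0.008]
scene peg 59 [ 0.532  -0.4509  0.0505] [0.013 0.011 0.02 ]
.
```

View pics/scene1.png

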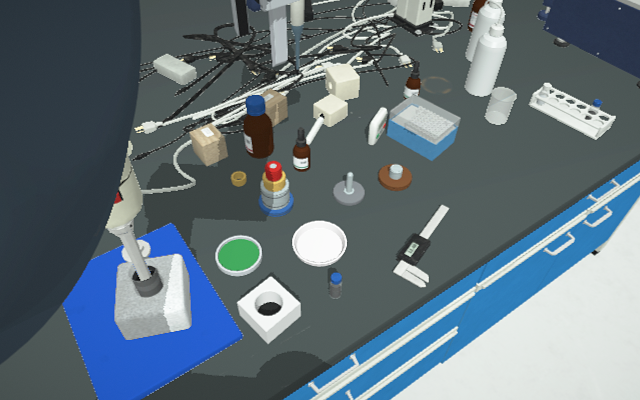

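View pics/wrist1.png

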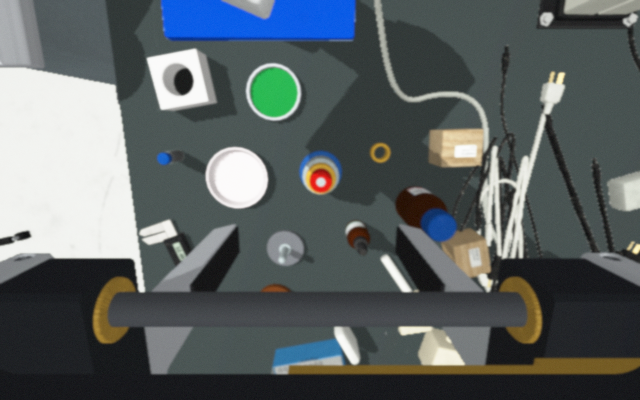

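The scene view shows everything undisturbed, with the arm at left (columns 0–140). The wrist view shows the die head at (320,182), the green dish (273,92), the block (182,80), the white dish (237,177) and the peg (285,248). I'll check arm geometry from the depth, then go down on the head.

```bash
python3 - <<'E'
from h import *
z=np.load("pics/scene1.npz");P=cloud(z["d"],cams.camera_params("scene"))
for v in(20,120,220,320):
    print(v,[np.round(P[v,u],2).tolist() for u in(5,40,80,100,120)])
p,d=cams.capture("top");Q=cloud(d,cams.camera_params("top")).reshape(-1,3);Q=Q[(Q[:,2]>.35)&(Q[:,1]<.2)&(Q[:,0]<.85)]
for a in range(-2,8):
    S=Q[(Q[:,0]*10).astype(int)==a]
    if len(S): print(a/10,np.round(S.min(0),2),np.round(S.max(0),2),len(S))
E
python3 -m crank '-0.6 0.1 3 0 0 0;0 0 3 0 0 0;0 0 3 0 0 0;0 0 3 0 0 0;0 0 3 0 0 0;0 0 0 0 0 0;0 0 0 0 0 0'
```

```text
20 [[0.08, -0.02, 0.69], [0.09, -0.03, 0.68], [0.1, -0.03, 0.68], [0.1, -0.03, 0.68], [0.11, -0.04, 0.67]]
120 [[0.08, -0.02, 0.68], [0.08, -0.02, 0.67], [0.09, -0.02, 0.67], [0.09, -0.03, 0.66], [0.1, -0.03, 0.66]]
220 [[0.07, -0.01, 0.67], [0.08, -0.01, 0.66], [0.08, -0.02, 0.65], [0.1, -0.02, 0.64], [0.45, -0.04, 0.27]]
320 [[0.08, -0.0, 0.65], [0.08, -0.01, 0.64], [0.53, 0.07, 0.03], [0.52, 0.04, 0.03], [0.46, 0.01, 0.09]]
0.3 [ 0.36 -0.23  0.61] [ 0.4  -0.19  0.67] 3628
0.4 [ 0.4  -0.32  0.58] [ 0.5  -0.19  0.68] 32694
0.5 [ 0.5  -0.37  0.35] [ 0.6  -0.19  0.66] 10406
0.6 [ 0.6  -0.35  0.44] [ 0.64 -0.05  0.49] 198
t: 5.42
position: [0.5912, -0.3223, 0.1695]
orientation: [0.707, 0.707, -0.0, -0.0]
ft_force: [-0.5, 0.3, 1.0]
gripper_width: 0.094
grip_force: 0.0
```

```bash
python3 -m crank '0.15 0.05 2 0 0 0;0 0 2 0 0 0;0 0 1.4 0 0 0;0 0 1.4 0 0 0;0 0 0 0 0 0;0 0 0 0 0 0'
```

```text
t: 5.92
position: [0.5923, -0.321, 0.1012]
orientation: [0.707, 0.707, 0.0, 0.0]
ft_force: [0.3, 0.3, 1.1]
gripper_width: 0.0941
grip_force: 0.0
```

```bash
python3 -m crank '0 0 0 0 0 0;0 0 0 0 0 0;0 0 0 0 0 0;0 0 0 0 0 0;0 0 0 0 0 0;0 0 0 0 0 0;0 0 0 0 0 0;0 0 0 0 0 0;0 0 0 0 0 0;0 0 0 0 0 0;0 0 0 0 0 0;0 0 0 0 0 0' 1 25
```

```text
t: 6.92
position: [0.5921, -0.3207, 0.1005]
orientation: [0.707, 0.707, -0.0, -0.0]
ft_force: [0.3, 0.7, 0.1]
gripper_width: 0.0174
grip_force: 0.0
```

```bash
python3 - <<'E'
from h import *
p,d=cams.capture("wrist"); q,e=cams.capture("scene"); print(r.get_obs()["gripper_width"],r.get_obs()["grip_force"])
cv2.imwrite("pics/a2.png",np.vstack([p[100:400,100:540][:,:,::-1],cv2.resize(q[110:250,200:400],(440,300))[:,:,::-1]]))
E
```

```text
0.009182499829562225 0.0
```

View pics/a2.png

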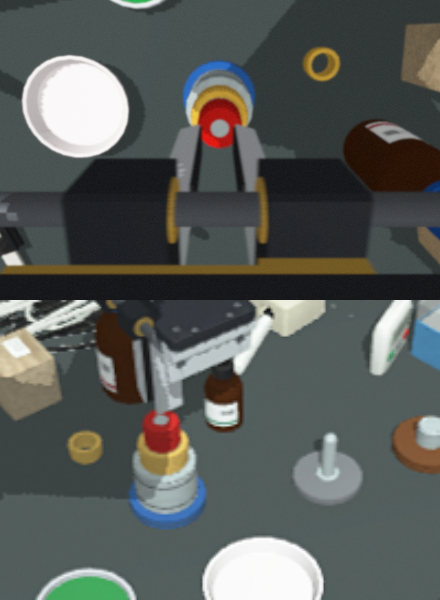

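The crop shows the fingers closing beside or behind the red head (scene crop 165,390), not on it. I'll measure the fingertips in depth.

```bash
python3 - <<'E'
from h import *
for n in("scene","top","wrist"):
    p,d=cams.capture(n);P=cloud(d,cams.camera_params(n));X,Y,Z=P[...,0],P[...,1],P[...,2]
    h=cv2.cvtColor(p,cv2.COLOR_RGB2HSV).astype(int); red=(h[...,1]>150)&((h[...,0]<8)|(h[...,0]>172))
    m=(np.hypot(X-.592,Y+.33)<.05)&red&(Z>.07);Q=P[m]; print(n,"red",len(Q),np.round(Q.min(0),3),np.round(Q.max(0),3))
    m=(np.hypot(X-.592,Y+.33)<.08)&(h[...,1]<60)&(Z>.07)&(Z<.16);Q=P[m]
    for a in np.arange(.07,.16,.01):
        S=Q[(Q[:,2]>=a)&(Q[:,2]<a+.01)]
        if len(S)>3: print(n,"grey %.2f"%a,len(S),np.round(S.min(0),3),np.round(S.max(0),3))
o=r.get_obs();print(o["position"],o["orientation"],o["gripper_width"])
E
```

```text
scene red 229 [ 0.577 -0.333  0.078] [ 0.608 -0.305  0.104]
scene grey 0.10 24 [ 0.589 -0.325  0.101] [ 0.599 -0.313  0.103]
scene grey 0.12 24 [ 0.576 -0.324  0.122] [ 0.604 -0.31   0.13 ]
scene grey 0.13 76 [ 0.574 -0.33   0.13 ] [ 0.607 -0.31   0.14 ]
scene grey 0.14 79 [ 0.573 -0.328  0.14 ] [ 0.607 -0.31   0.15 ]
scene grey 0.15 73 [ 0.574 -0.329  0.15 ] [ 0.607 -0.31   0.16 ]Traceback (most recent call last):
  File "<stdin>", line 5, in <module>
    return umr_minimum(a, axis, None, out, keepdims, initial, where)
ValueError: zero-size array to reduction operation minimum which has no identity
```

```bash
python3 - <<'E'
from h import *
o=r.get_obs();print(o["position"],o["orientation"],o["gripper_width"],o["grip_force"])
for n in("scene","wrist"):
    c=cams.camera_params(n);p,d=cams.capture(n);P=cloud(d,c);X,Y,Z=P[...,0],P[...,1],P[...,2]
    print(n,c["position"])
    m=(np.hypot(X-.592,Y+.32)<.035)&(Z>.075)&(Z<.17)
    for a in np.arange(.07,.17,.01):
        k=m&(Z>=a)&(Z<a+.01);S=P[k]
        if len(S)>3: print(n,"%.2f"%a,len(S),np.round(S.min(0),3),np.round(S.max(0),3),"rgb",np.median(p[k],0))
    if n=="scene": cv2.imwrite("pics/a3.png",np.hstack([cv2.resize(p[120:220,230:330],(500,500),interpolation=2)[:,:,::-1]]))
E
```

```text
[ 0.59214355 -0.32071551  0.10055675] [ 7.06785434e-01  7.07427982e-01 -1.58497727e-05 -2.02704246e-05] 0.0019316797331960925 0.0
scene [ 0.02429439 -0.02104369  0.7112655 ]
scene 0.07 121 [ 0.571 -0.34   0.075] [ 0.61  -0.298  0.08 ] rgb [169. 145.  80.]
scene 0.08 67 [ 0.577 -0.333  0.08 ] [ 0.595 -0.304  0.09 ] rgb [129.  32.  30.]
scene 0.09 77 [ 0.577 -0.335  0.09 ] [ 0.602 -0.305  0.1  ] rgb [132.  34.  31.]
scene 0.10 134 [ 0.578 -0.333  0.1  ] [ 0.607 -0.305  0.105] rgb [153.  44.  41.]
scene 0.12 17 [ 0.584 -0.313  0.121] [ 0.604 -0.31   0.13 ] rgb [120. 123. 125.]
scene 0.13 65 [ 0.577 -0.329  0.13 ] [ 0.602 -0.31   0.14 ] rgb [138. 145. 146.]
scene 0.14 71 [ 0.576 -0.329  0.14 ] [ 0.605 -0.31   0.15 ] rgb [137. 143. 145.]
scene 0.15 59 [ 0.577 -0.328  0.15 ] [ 0.603 -0.31   0.16 ] rgb [137. 144. 146.]
scene 0.16 52 [ 0.578 -0.319  0.16 ] [ 0.605 -0.31   0.17 ] rgb [137. 144. 146.]
wrist [ 0.59164964 -0.25273754  0.30030653]
wrist 0.07 788 [ 0.571 -0.333  0.075] [ 0.614 -0.299  0.08 ] rgb [180. 142.  52.]
wrist 0.08 119 [ 0.578 -0.315  0.08 ] [ 0.607 -0.305  0.09 ] rgb [116.  23.  17.]
wrist 0.09 224 [ 0.578 -0.325  0.09 ] [ 0.608 -0.304  0.1  ] rgb [127.  16.  13.]
wrist 0.10 706 [ 0.578 -0.334  0.1  ] [ 0.607 -0.305  0.104] rgb [164.  22.  18.]
wrist 0.12 123 [ 0.581 -0.313  0.121] [ 0.602 -0.31   0.13 ] rgb [124. 121. 124.]
wrist 0.13 257 [ 0.579 -0.313  0.13 ] [ 0.603 -0.31   0.14 ] rgb [122. 125. 127.]
wrist 0.14 314 [ 0.579 -0.313  0.14 ] [ 0.604 -0.31   0.15 ] rgb [122. 125. 128.]
wrist 0.15 388 [ 0.579 -0.313  0.15 ] [ 0.604 -0.31   0.16 ] rgb [122. 125. 128.]
wrist 0.16 428 [ 0.579 -0.313  0.16 ] [ 0.604 -0.31   0.17 ] rgb [122. 124. 127.]
```

View pics/a3.png

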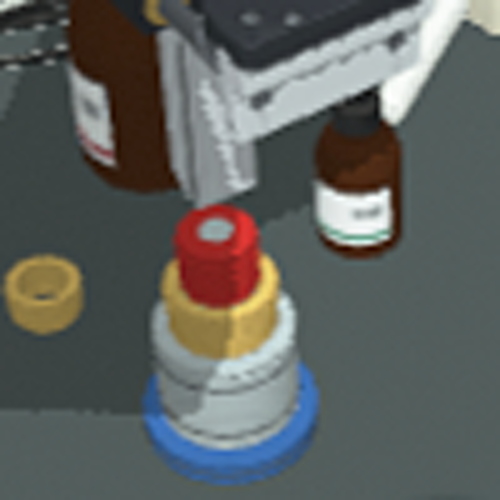

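The image and depth show the closed fingertips at z≈0.121, above the head, while the state reports TCP z=0.1005. They should be at 0.0815. So the real fingertips are about 40 mm higher than the reported pose implies: tip z = reported z + 0.0205. x and y agree. From here I work from the measured tip height. Reopen and go down.

```bash
python3 -m crank '0 0 0 0 0 0;0 0 0 0 0 0;0 0 0 0 0 0;0 0 0 0 0 0;0 0 0 0 0 0;0 0 0 0 0 0;0 0 0 0 0 0;0 0 0 0 0 0;0 0 0 0 0 0;0 0 0 0 0 0;0 0 0 0 0 0;0 0 0 0 0 0;0 0 0 0 0 0;0 0 0 0 0 0' -1 25; python3 -m crank '0 0 1 0 0 0;0 0 1 0 0 0;0 0 1 0 0 0;0 0 0.5 0 0 0;0 0 0.5 0 0 0;0 0 0 0 0 0'
```

```text
t: 8.38
position: [0.5921, -0.3207, 0.1005]
orientation: [0.707, 0.707, 0.0, -0.0]
ft_force: [-0.0, 0.5, -0.8]
gripper_width: 0.0908
grip_force: 0.0
t: 8.88
position: [0.5913, -0.3201, 0.0586]
orientation: [0.707, 0.707, -0.0, -0.001]
ft_force: [-0.2, 0.9, -0.5]
gripper_width: 0.094
grip_force: 0.0
```

```bash
python3 -m crank '0 0 0 0 0 0;0 0 0 0 0 0;0 0 0 0 0 0;0 0 0 0 0 0;0 0 0 0 0 0;0 0 0 0 0 0;0 0 0 0 0 0;0 0 0 0 0 0;0 0 0 0 0 0;0 0 0 0 0 0;0 0 0 0 0 0;0 0 0 0 0 0' 1 25
```

```text
t: 9.88
position: [0.5925, -0.3208, 0.0607]
orientation: [0.707, 0.707, 0.0, 0.0]
ft_force: [1.3, 0.4, 0.2]
gripper_width: 0.0285
grip_force: 25.0
```

```bash
python3 -m crank '0 0 -0.5 0 0 0;0 0 -0.8 0 0 0;0 0 -0.8 0 0 0;0 0 -0.8 0 0 0;0 0 -0.8 0 0 0;0 0 -0.8 0 0 0;0 0 -0.8 0 0 0;0 0 -1 0 0 0;0 0 -1 0 0 0;0 0 -1 0 0 0;0 0 -1 0 0 0;0 0 -1 0 0 0;0 0 0 0 0 0'
```

```text
t: 10.97
position: [0.5935, -0.3217, 0.167]
orientation: [0.707, 0.707, 0.0, 0.002]
ft_force: [-0.7, -1.4, -3.1]
gripper_width: 0.0288
grip_force: 25.0
```

```bash
python3 - <<'E'
from h import *
p,d=cams.capture("scene"); cv2.imwrite("pics/a4.png",cv2.resize(p[60:360,100:420],(640,600))[:,:,::-1])
P=cloud(d,cams.camera_params("scene"));X,Y,Z=P[...,0],P[...,1],P[...,2]
m=(np.hypot(X-.592,Y+.32)<.04)
for nm,lo,hi in(("coltop",.074,.081),("bodytop",.052,.06)):
    Q=P[m&(Z>lo)&(Z<hi)];print(nm,len(Q),np.round((Q.max(0)+Q.min(0))/2,4),np.ptp(Q,axis=0).round(3))
h=cv2.cvtColor(p,cv2.COLOR_RGB2HSV).astype(int); Q=P[m&(Z>.1)&(h[...,1]>150)&((h[...,0]<8)|(h[...,0]>172))];print("red",Q.min(0).round(3),Q.max(0).round(3))
Q=P[m&(Z>.082)];print("lowest of plunger",Q[:,2].min())
E
```

```text
coltop 182 [ 0.5921 -0.32    0.0771] [0.043 0.042 0.006]
bodytop 215 [ 0.5883 -0.3195  0.056 ] [0.048 0.052 0.008]
red [ 0.581 -0.324  0.184] [ 0.608 -0.305  0.21 ]
lowest of plunger 0.13827313787676299
```

View pics/a4.png

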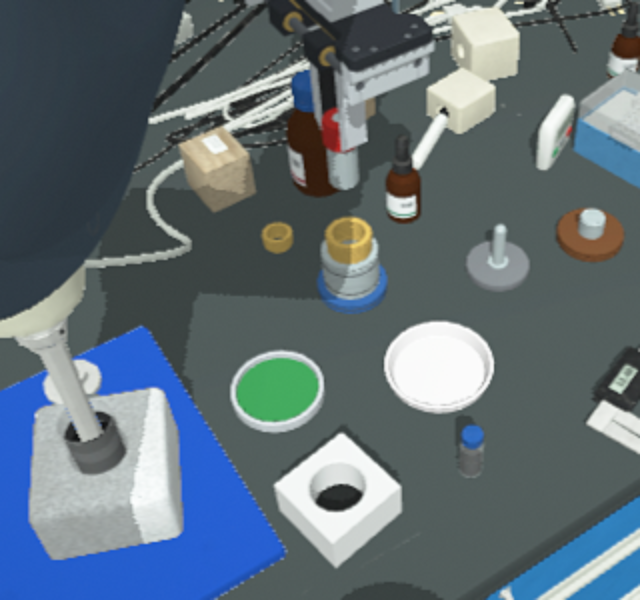

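The plunger is free, seen at (340,150) in the crop. The collar and body were not disturbed. I carry it to the block.

```bash
python3 -m crank '0.9 -1.35 0 0 0 0;0.9 -1.35 0 0 0 0;0.9 -1.35 0 0 0 0;0.9 -1.35 0 0 0 0;0.9 -1.35 0 0 0 0;0.9 -1.35 0 0 0 0;0.9 -1.35 0 0 0 0;0.9 -1.35 0 0 0 0;0 0 0 0 0 0'
```

```text
t: 11.77
position: [0.482, -0.247, 0.1625]
orientation: [0.707, 0.708, -0.0, -0.002]
ft_force: [0.3, 0.6, -3.8]
gripper_width: 0.0289
grip_force: 25.0
```

```bash
python3 -m crank '0.9 -1.35 0 0 0 0;0.9 -1.35 0 0 0 0;0.9 -1.35 0 0 0 0;0.9 -1.35 0 0 0 0;0.9 -1.35 0 0 0 0;0.9 -1.35 0 0 0 0;0.9 -1.35 0 0 0 0;0 0 0 0 0 0;0 0 0 0 0 0;0 0 0 0 0 0' && python3 - <<'E'
from h import *
print(r.get_obs()["position"])
q,e=cams.capture("top");P=cloud(e,cams.camera_params("top"));X,Y,Z=P[...,0],P[...,1],P[...,2]
h=cv2.cvtColor(q,cv2.COLOR_RGB2HSV).astype(int)
p,d=cams.capture("wrist");W=cloud(d,cams.camera_params("wrist"))
cv2.imwrite("pics/a5.png",np.vstack([q[100:330,100:480],p[80:330,130:510]])[:,:,::-1])
for n,A in(("top",P),("wrist",W)):
    m=(np.hypot(A[...,0]-.3905,A[...,1]+.1856)<.06)
    Q=A[m&(A[...,2]>.035)&(A[...,2]<.045)];print(n,"block",len(Q),((Q.max(0)+Q.min(0))/2).round(4),np.ptp(Q,axis=0).round(3))
    Q=A[m&(A[...,2]>.1)&(A[...,2]<.24)];print(n,"tool/plunger",len(Q),Q.min(0).round(3) if len(Q) else "")
E
```

```text
t: 12.6
position: [0.3903, -0.1865, 0.1639]
orientation: [0.707, 0.707, 0.0, 0.001]
ft_force: [-0.1, -0.6, -4.3]
gripper_width: 0.0289
grip_force: 25.0
[ 0.39027383 -0.18654513  0.16387319]
top block 866 [ 0.3898 -0.1903  0.0395] [0.079 0.071 0.009]
top tool/plunger 350 [ 0.364 -0.202  0.138]
wrist block 2609 [ 0.389  -0.185   0.0385] [0.08  0.08  0.007]
wrist tool/plunger 5582 [ 0.363 -0.2    0.137]
```

View pics/a5.png

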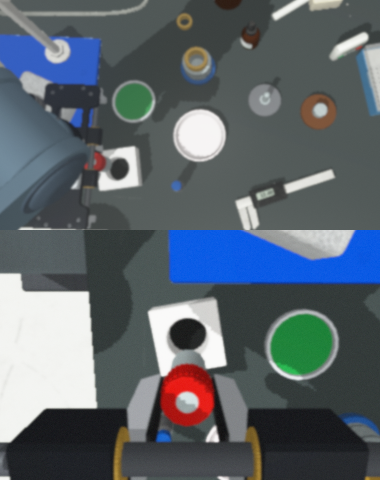

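The crop shows the plunger hanging over the block with its shaft end in line with the bore. I lower it.

```bash
python3 -m crank '0 0 1.5 0 0 0;0 0 1.5 0 0 0;0 0 1.5 0 0 0;0 0 1.5 0 0 0;0 0 1.5 0 0 0;0 0 0.5 0 0 0;0 0 0 0 0 0;0 0 0 0 0 0'
```

```text
t: 13.37
position: [0.39, -0.1862, 0.0839]
orientation: [0.707, 0.707, 0.0, 0.0]
ft_force: [-0.6, 0.5, -3.9]
gripper_width: 0.0287
grip_force: 25.0
```

```bash
python3 -m crank '0 0 0.8 0 0 0;0 0 0.8 0 0 0;0 0 0.8 0 0 0;0 0 0.8 0 0 0;0 0 0.8 0 0 0;0 0 0.5 0 0 0;0 0 0.2 0 0 0;0 0 0 0 0 0;0 0 0 0 0 0'
```

```text
t: 14.12
position: [0.3897, -0.186, 0.0366]
orientation: [0.707, 0.707, -0.0, 0.0]
ft_force: [0.5, -0.1, -4.1]
gripper_width: 0.0288
grip_force: 25.0
```

Now about 4 mm above the floor.

```bash
python3 -m crank '0 0 0.1 0 0 0;0 0 0.1 0 0 0;0 0 0.1 0 0 0;0 0 0.05 0 0 0;0 0 0 0 0 0;0 0 0 0 0 0'
```

```text
t: 14.62
position: [0.3901, -0.1866, 0.0345]
orientation: [0.707, 0.708, -0.0, 0.0]
ft_force: [-2.5, 1.0, 5.7]
gripper_width: 0.0288
grip_force: 25.0
```

```bash
python3 -m crank '0 0 0 0 0 0;0 0 0 0 0 0;0 0 0 0 0 0;0 0 0 0 0 0;0 0 0 0 0 0;0 0 0 0 0 0;0 0 0 0 0 0;0 0 0 0 0 0;0 0 0 0 0 0;0 0 0 0 0 0' -1; python3 -m crank '0 0 -0.5 0 0 0;0 0 -1 0 0 0;0 0 -1.5 0 0 0;0 0 -2 0 0 0;0 0 -2 0 0 0;0 0 -2 0 0 0;0 0 -2 0 0 0;0 0 0 0 0 0;0 0 0 0 0 0' ; python3 - <<'E'
from h import *
for n in("scene","top","wrist"):
    p,d=cams.capture(n);P=cloud(d,cams.camera_params(n))
    h=cv2.cvtColor(p,cv2.COLOR_RGB2HSV).astype(int); m=(np.hypot(P[...,0]-.39,P[...,1]+.186)<.05)&(h[...,1]>130)&((h[...,0]<8)|(h[...,0]>172))
    Q=P[m]
    if len(Q)>5: print(n,len(Q),((Q.max(0)+Q.min(0))/2).round(4),Q.min(0).round(4),Q.max(0).round(4))
E
```

```text
t: 15.45
position: [0.3895, -0.1859, 0.033]
orientation: [0.707, 0.707, -0.0, -0.0]
ft_force: [0.1, 0.0, -1.0]
gripper_width: 0.092
grip_force: 0.0
t: 16.2
position: [0.3903, -0.1865, 0.1446]
orientation: [0.707, 0.707, 0.0, 0.002]
ft_force: [0.1, -0.3, -0.3]
gripper_width: 0.094
grip_force: 0.0
scene 331 [ 0.4006 -0.1845  0.0591] [ 0.375  -0.1986  0.0392] [ 0.4263 -0.1704  0.079 ]
top 164 [ 0.3892 -0.1876  0.0696] [ 0.3751 -0.2009  0.0596] [ 0.4032 -0.1743  0.0797]
wrist 806 [ 0.3899 -0.1853  0.0405] [ 0.3725 -0.2006  0.0039] [ 0.4073 -0.17    0.0772]
```

The plunger stands in the bore with its head top at about 0.077. Next is the collar.

```bash
python3 -m crank '-1.34 2.02 0 0 0 0;-1.34 2.02 0 0 0 0;-1.34 2.02 0 0 0 0;-1.34 2.02 0 0 0 0;-1.34 2.02 0 0 0 0;-1.34 2.02 0 0 0 0;-1.34 2.02 0 0 0 0;-1.34 2.02 0 0 0 0;-1.34 2.02 0 0 0 0;-1.34 2.02 0 0 0 0;0 0 0 0 0 0;0 0 0 0 0 0' ; python3 -m crank '0 0 1.5 0 0 0;0 0 1.5 0 0 0;0 0 1.5 0 0 0;0 0 1.5 0 0 0;0 0 1.5 0 0 0;0 0 1.5 0 0 0;0 0 0 0 0 0;0 0 0 0 0 0'
```

```text
t: 17.35
position: [0.5912, -0.3194, 0.1408]
orientation: [0.707, 0.707, -0.0, -0.002]
ft_force: [-0.7, -0.7, -0.7]
gripper_width: 0.094
grip_force: 0.0
t: 18.02
position: [0.5909, -0.3191, 0.0515]
orientation: [0.707, 0.707, -0.0, -0.001]
ft_force: [-0.0, 0.7, -0.1]
gripper_width: 0.0942
grip_force: 0.0
```

```bash
python3 -m crank '-0.1 0.1 0.6 0 0 0;0 0 0.6 0 0 0;0 0 0 0 0 0;0 0 0 0 0 0'; python3 -m crank '0 0 0 0 0 0;0 0 0 0 0 0;0 0 0 0 0 0;0 0 0 0 0 0;0 0 0 0 0 0;0 0 0 0 0 0;0 0 0 0 0 0;0 0 0 0 0 0;0 0 0 0 0 0;0 0 0 0 0 0' 1 20
```

```text
t: 18.35
position: [0.5927, -0.3207, 0.041]
orientation: [0.707, 0.707, -0.0, -0.0]
ft_force: [0.6, 0.4, 0.2]
gripper_width: 0.0939
grip_force: 0.0
t: 19.18
position: [0.5927, -0.3207, 0.0411]
orientation: [0.707, 0.707, 0.0, 0.0]
ft_force: [-0.4, -0.1, 0.0]
gripper_width: 0.0418
grip_force: 20.0
```

```bash
python3 -m crank '0 0 -0.3 0 0 0;0 0 -0.6 0 0 0;0 0 -0.8 0 0 0;0 0 -1 0 0 0;0 0 -1 0 0 0;0 0 -1 0 0 0;0 0 0 0 0 0;-1.3 -0.6 0 0 0 0;-1.3 -0.6 0 0 0 0;-1.3 -0.6 0 0 0 0;-1.3 -0.6 0 0 0 0;-1.3 -0.6 0 0 0 0;-1.3 -0.6 0 0 0 0;-1.3 -0.6 0 0 0 0;-1.3 -0.6 0 0 0 0;-1.3 -0.6 0 0 0 0;-1.3 -0.6 0 0 0 0;0 0 0 0 0 0;0 0 0 0 0 0' ; python3 - <<'E'
from h import *
print(r.get_obs()["position"])
p,d=cams.capture("scene");q,e=cams.capture("wrist");cv2.imwrite("pics/a6.png",np.hstack([cv2.resize(p[100:240,230:430],(400,280)),q[100:380,160:560]])[:,:,::-1])
for n,p,d in(("scene",p,d),("wrist",q,e)):
    P=cloud(d,cams.camera_params(n));h=cv2.cvtColor(p,cv2.COLOR_RGB2HSV).astype(int); m=(np.hypot(P[...,0]-.532,P[...,1]+.451)<.05)
    Q=P[m&(P[...,2]>.07)&(P[...,2]<.13)&(h[...,1]>90)&(h[...,0]<30)];print(n,"collar",Q.min(0).round(3),Q.max(0).round(3))
    Q=P[m&(P[...,2]<.065)&(P[...,2]>.04)];print("peg",len(Q),Q.min(0).round(3) if len(Q) else"",Q.max(0).round(3) if len(Q) else"")
    m=(np.hypot(P[...,0]-.592,P[...,1]+.32)<.045);Q=P[m&(P[...,2]<.06)&(P[...,2]>.051)];print("bodytop",len(Q),((Q.min(0)+Q.max(0))/2).round(4),np.ptp(Q,axis=0).round(3))
E
```

```text
t: 20.77
position: [0.5324, -0.4515, 0.088]
orientation: [0.707, 0.707, 0.0, -0.0]
ft_force: [-0.4, 0.1, -1.8]
gripper_width: 0.0421
grip_force: 20.0
[ 0.5323957  -0.4514557   0.08799971]
scene collar [ 0.512 -0.466  0.098] [ 0.555 -0.428  0.127]
peg 60 [ 0.527 -0.456  0.041] [ 0.538 -0.445  0.061]
bodytop 313 [ 0.5923 -0.3199  0.0548] [0.053 0.054 0.008]
wrist collar [ 0.511 -0.471  0.099] [ 0.553 -0.428  0.13 ]
peg 8 [ 0.531 -0.457  0.056] [ 0.535 -0.455  0.059]
bodytop 2767 [ 0.5928 -0.3244  0.0547] [0.054 0.044 0.007]
```

View pics/a6.png

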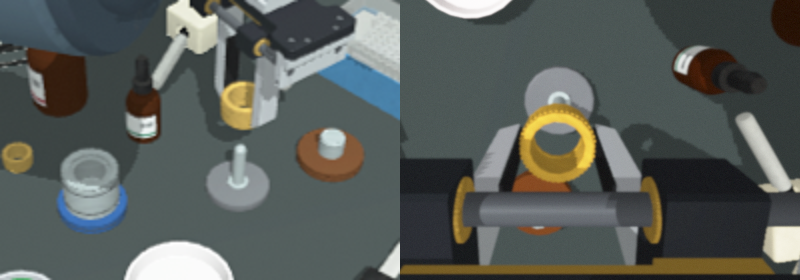

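The collar hangs level over the peg, centred to about 1 mm. I lower it.

```bash
python3 -m crank '0 0 1 0 0 0;0 0 1 0 0 0;0 0 1 0 0 0;0 0 1 0 0 0;0 0 1 0 0 0;0 0 1 0 0 0;0 0 1 0 0 0;0 0 0.8 0 0 0;0 0 0.5 0 0 0;0 0 0.3 0 0 0;0 0 0 0 0 0;0 0 0 0 0 0'
```

```text
t: 21.87
position: [0.533, -0.451, 0.0024]
orientation: [0.707, 0.707, -0.0, 0.0]
ft_force: [1.0, -0.4, -1.9]
gripper_width: 0.0422
grip_force: 20.0
```

```bash
python3 -m crank '0 0 0.1 0 0 0;0 0 0.1 0 0 0;0 0 0.05 0 0 0;0 0 0 0 0 0;0 0 0 0 0 0'
```

```text
t: 22.28
position: [0.5328, -0.4508, -0.0003]
orientation: [0.707, 0.707, -0.0, 0.0]
ft_force: [0.3, -0.2, -1.7]
gripper_width: 0.0418
grip_force: 20.0
```

```bash
python3 -m crank '0 0 0.1 0 0 0;0 0 0.05 0 0 0;0 0 0 0 0 0;0 0 0 0 0 0'
```

```text
t: 22.62
position: [0.533, -0.451, -0.001]
orientation: [0.707, 0.707, -0.0, 0.0]
ft_force: [-2.5, 1.8, 6.3]
gripper_width: 0.042
grip_force: 20.0
```

```bash
python3 -m crank '0 0 0 0 0 0;0 0 0 0 0 0;0 0 0 0 0 0;0 0 0 0 0 0;0 0 0 0 0 0;0 0 0 0 0 0;0 0 0 0 0 0;0 0 0 0 0 0;0 0 0 0 0 0;0 0 0 0 0 0' -1; python3 -m crank '0 0 -0.5 0 0 0;0 0 -1 0 0 0;0 0 -1.5 0 0 0;0 0 -2 0 0 0;0 0 -2 0 0 0;0 0 -2 0 0 0;0 0 0 0 0 0;0 0 0 0 0 0' ; python3 - <<'E'
from h import *
for n in("scene","wrist"):
    p,d=cams.capture(n);P=cloud(d,cams.camera_params(n));h=cv2.cvtColor(p,cv2.COLOR_RGB2HSV).astype(int); m=(np.hypot(P[...,0]-.532,P[...,1]+.451)<.05)
    Q=P[m&(h[...,1]>90)&(h[...,0]<30)&(P[...,2]>.03)&(P[...,2]<.06)];print(n,"collar top",((Q.min(0)+Q.max(0))/2).round(3),Q.min(0).round(3),Q.max(0).round(3))
E
```

```text
t: 23.45
position: [0.5328, -0.4508, -0.0019]
orientation: [0.707, 0.707, 0.0, 0.0]
ft_force: [-0.4, 0.5, -0.3]
gripper_width: 0.0941
grip_force: 0.0
t: 24.12
position: [0.5338, -0.4519, 0.0908]
orientation: [0.707, 0.707, -0.0, 0.002]
ft_force: [1.0, -0.1, -1.4]
gripper_width: 0.0938
grip_force: 0.0
scene collar top [ 0.532 -0.45   0.04 ] [ 0.51  -0.471  0.03 ] [ 0.554 -0.428  0.049]
wrist collar top [ 0.531 -0.449  0.043] [ 0.51 -0.47  0.03] [ 0.552 -0.428  0.055]
```

```bash
python3 -m crank '1.31 0.6 0 0 0 0;1.31 0.6 0 0 0 0;1.31 0.6 0 0 0 0;1.31 0.6 0 0 0 0;1.31 0.6 0 0 0 0;1.31 0.6 0 0 0 0;1.31 0.6 0 0 0 0;1.31 0.6 0 0 0 0;1.31 0.6 0 0 0 0;1.31 0.6 0 0 0 0;0 0 0 0 0 0;0 0 0 0 0 0;0 0 0 0 0 0'; python3 - <<'E'
from h import *
p,d=cams.capture("scene");P=cloud(d,cams.camera_params("scene"))
m=(np.hypot(P[...,0]-.532,P[...,1]+.451)<.03)&(np.hypot(P[...,0]-.532,P[...,1]+.451)>.016)&(P[...,2]>.025);print("collar top z",np.percentile(P[m][:,2],[50,90]))
E
python3 -m crank '0 0 1.5 0 0 0;0 0 1.5 0 0 0;0 0 1.5 0 0 0;0 0 1.5 0 0 0;0 0 1 0 0 0;0 0 0.8 0 0 0;0 0 0.5 0 0 0;0 0 0 0 0 0;0 0 0 0 0 0'
```

```text
t: 25.3
position: [0.5926, -0.32, 0.0881]
orientation: [0.707, 0.707, -0.0, 0.0]
ft_force: [0.2, -0.5, 0.1]
gripper_width: 0.0945
grip_force: 0.0
collar top z [0.03387435 0.03605014]
t: 26.1
position: [0.5929, -0.3198, 0.0052]
orientation: [0.707, 0.707, 0.0, 0.0]
ft_force: [0.1, 1.0, 0.1]
gripper_width: 0.094
grip_force: 0.0
```

```bash
python3 -m crank '0 0 0.3 0 0 0;0 0 0 0 0 0;0 0 0 0 0 0;0 0 0 0 0 0;0 0 0 0 0 0;0 0 0 0 0 0;0 0 0 0 0 0;0 0 0 0 0 0;0 0 0 0 0 0;0 0 0 0 0 0;0 0 0 0 0 0' 1 30
```

```text
t: 27.02
position: [0.593, -0.3197, 0.0023]
orientation: [0.707, 0.707, 0.0, 0.0]
ft_force: [1.3, 0.1, 1.1]
gripper_width: 0.0537
grip_force: 30.0
```

```bash
python3 -m crank '0 0 -0.3 0 0 0;0 0 -0.6 0 0 0;0 0 -0.8 0 0 0;0 0 -0.8 0 0 0;0 0 -1 0 0 0;0 0 -1 0 0 0;0 0 -1 0 0 0;0 0 -0.5 0 0 0;0 0 0 0 0 0;0 0 0 0 0 0;0 0 0 0 0 0'; python3 - <<'E'
from h import *
p,d=cams.capture("scene");P=cloud(d,cams.camera_params("scene"))
q,e=cams.capture("top");T=cloud(e,cams.camera_params("top"))
for n,A in(("scene",P),("top",T)):
    m=(np.hypot(A[...,0]-.592,A[...,1]+.32)<.04)&(A[...,2]<.05);Q=A[m];print(n,"base spigot/low",Q[Q[:,2]>.025].mean(0).round(3) if (Q[:,2]>.025).any() else "")
o=r.get_obs();tcp=o["position"];a=o["joints"][0];f=np.array([np.cos(a),np.sin(a)]);l=np.array([-f[1],f[0]])
Q=T.reshape(-1,3);Q=Q[(Q[:,2]>.2)&(Q[:,0]<.7)&(Q[:,1]<-.0)&(Q[:,1]>-.45)]
u=(Q[:,:2]-tcp[:2])@f;w=(Q[:,:2]-tcp[:2])@l
print("tcp",tcp,"j1",a)
for k in np.arange(-.3,.15,.05):
    s=(u>=k)&(u<k+.05)&(np.abs(w)<.2)
    if s.sum(): print("along %.2f"%k,"lat",w[s].min().round(3),w[s].max().round(3),"z max",Q[s,2].max().round(3),"min",Q[s,2].min().round(3))
cv2.imwrite("pics/a7.png",np.vstack([q[60:340,60:460],cv2.resize(p[60:320,60:460],(400,260))])[:,:,::-1])
E
```

```text
t: 27.93
position: [0.5922, -0.3193, 0.0614]
orientation: [0.707, 0.707, -0.0, -0.001]
ft_force: [0.7, -0.2, -5.5]
gripper_width: 0.0536
grip_force: 30.0
scene base spigot/low [ 0.59  -0.318  0.031]
top base spigot/low 
tcp [ 0.59208704 -0.3192871   0.06109132] j1 -0.6627228990689049
along -0.30 lat -0.052 0.159 z max 0.577 min 0.384
along -0.25 lat -0.052 0.199 z max 0.562 min 0.316
along -0.20 lat -0.051 0.2 z max 0.529 min 0.313
along -0.15 lat -0.057 0.2 z max 0.495 min 0.313
along -0.10 lat -0.079 0.172 z max 0.459 min 0.203
along -0.05 lat -0.08 0.056 z max 0.429 min 0.2
along -0.00 lat -0.067 0.056 z max 0.409 min 0.259
```

View pics/a7.png

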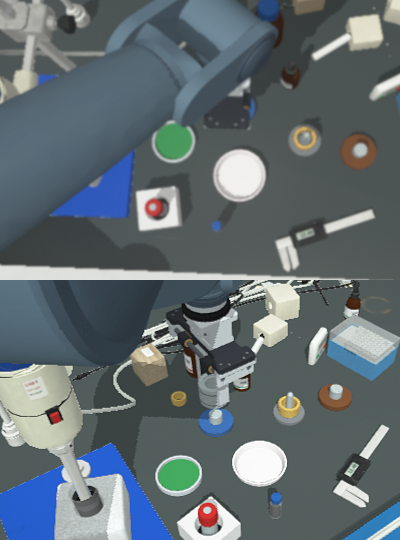

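```bash
python3 - <<'E'
from h import *
S=[]
for n in("scene","top"):
    z=np.load(f"pics/{n}0.npz"); S.append(cloud(z["d"],cams.camera_params(n)).reshape(-1,3))
S=np.concatenate(S);S=S[(S[:,2]>.13)&(S[:,0]>.3)&(S[:,0]<.72)&(S[:,1]<.1)&(S[:,1]>-.2)]
t=np.array([.5208,-.1990]);rr=np.hypot(*t);a=np.arctan2(t[1],t[0])-np.arcsin(.112/rr)
f=np.array([np.cos(a),np.sin(a)]);l=np.array([-f[1],f[0]]);u=(S[:,:2]-t)@f;w=(S[:,:2]-t)@l
print("j1",a)
for k in np.arange(-.3,.1,.03):
    s=(u>=k)&(u<k+.03)
    for zl,zh in((.13,.25),(.25,.35),(.35,.5)):
        q=s&(S[:,2]>=zl)&(S[:,2]<zh)
        if q.sum()>5: print("u %.2f z %.2f-%.2f n %d wmin %.3f zmax %.3f"%(k,zl,zh,q.sum(),np.percentile(w[q],1),S[q,2].max()))
E
```

```text
j1 -0.5672489647324896
u -0.18 z 0.35-0.50 n 313 wmin 0.101 zmax 0.434
u -0.15 z 0.13-0.25 n 217 wmin 0.099 zmax 0.247
u -0.15 z 0.25-0.35 n 3776 wmin 0.080 zmax 0.350
u -0.15 z 0.35-0.50 n 7117 wmin 0.077 zmax 0.437
u -0.12 z 0.13-0.25 n 932 wmin 0.096 zmax 0.244
u -0.12 z 0.25-0.35 n 1247 wmin 0.078 zmax 0.350
u -0.12 z 0.35-0.50 n 4523 wmin 0.074 zmax 0.440
u -0.09 z 0.25-0.35 n 1021 wmin 0.084 zmax 0.350
u -0.09 z 0.35-0.50 n 2074 wmin 0.081 zmax 0.436
u -0.06 z 0.13-0.25 n 40 wmin 0.199 zmax 0.250
u -0.06 z 0.25-0.35 n 869 wmin 0.096 zmax 0.345
u -0.03 z 0.13-0.25 n 430 wmin 0.163 zmax 0.249
u -0.03 z 0.25-0.35 n 1329 wmin 0.127 zmax 0.350
u -0.03 z 0.35-0.50 n 2455 wmin 0.163 zmax 0.490
u -0.00 z 0.13-0.25 n 156 wmin 0.166 zmax 0.250
u -0.00 z 0.25-0.35 n 1428 wmin 0.106 zmax 0.350
u -0.00 z 0.35-0.50 n 245 wmin 0.162 zmax 0.490
u 0.03 z 0.13-0.25 n 51 wmin 0.164 zmax 0.145
u 0.03 z 0.25-0.35 n 420 wmin 0.110 zmax 0.342
u 0.06 z 0.25-0.35 n 259 wmin 0.182 zmax 0.336
u 0.09 z 0.25-0.35 n 118 wmin 0.202 zmax 0.336
```

The forearm half-width on the stirrer's side is about 0.056 m and the stirrer starts at 0.074 m or more. There is room, so I go to the green dish.

```bash
python3 -m crank '1.2 -0.71 0 0 0 0;1.2 -0.71 0 0 0 0;1.2 -0.71 0 0 0 0;1.2 -0.71 0 0 0 0;1.2 -0.71 0 0 0 0;1.2 -0.71 0 0 0 0;1.2 -0.71 0 0 0 0;1.2 -0.71 0 0 0 0;1.2 -0.71 0 0 0 0;1.2 -0.71 0 0 0 0;0 0 0 0 0 0;0 0 0 0 0 0;0 0 0 0 0 0'
```

```text
t: 29.12
position: [0.522, -0.2004, 0.0622]
orientation: [0.707, 0.707, 0.0, 0.0]
ft_force: [0.1, -1.4, -4.7]
gripper_width: 0.0539
grip_force: 30.0
```

```bash
python3 -m crank '0 0 1 0 0 0;0 0 1 0 0 0;0 0 1 0 0 0;0 0 0.8 0 0 0;0 0 0.6 0 0 0;0 0 0 0 0 0;0 0 0 0 0 0'; python3 - <<'E'
from h import *
for n in("scene","wrist"):
    p,d=cams.capture(n);P=cloud(d,cams.camera_params(n));R=np.hypot(P[...,0]-.521,P[...,1]+.199)
    Q=P[(R<.05)&(P[...,2]>.009)&(P[...,2]<.0145)&(R>.033)];print(n,"rim",len(Q),((Q.max(0)+Q.min(0))/2).round(4),np.ptp(Q,axis=0).round(3))
    for b in(.05,.055,.06,.065,.07,.075): 
        Q=P[(R<.04)&(P[...,2]>b)&(P[...,2]<b+.005)];print(b,len(Q))
print(r.get_obs()["position"])
E
```

```text
t: 29.7
position: [0.5212, -0.1996, 0.0174]
orientation: [0.707, 0.707, -0.0, -0.001]
ft_force: [0.8, 0.0, -5.1]
gripper_width: 0.0537
grip_force: 30.0
scene rim 215 [ 0.5188 -0.1986  0.0117] [0.079 0.08  0.005]
0.05 57
0.055 53
0.06 50
0.065 73
0.07 77
0.075 13
wrist rim 1127 [ 0.5208 -0.1794  0.0114] [0.082 0.043 0.005]
0.05 551
0.055 594
0.06 710
0.065 2068
0.07 3485
0.075 335
[ 0.52199395 -0.20002504  0.01847764]
```

```bash
python3 -m crank '0 -0.1 0.6 0 0 0;0 0 0.6 0 0 0;0 0 0.5 0 0 0;0 0 0.2 0 0 0;0 0 0.1 0 0 0;0 0 0 0 0 0;0 0 0 0 0 0'
```

```text
t: 30.38
position: [0.5207, -0.1998, -0.0019]
orientation: [0.707, 0.707, 0.0, 0.0]
ft_force: [-0.2, -0.7, -4.9]
gripper_width: 0.0536
grip_force: 30.0
```

```bash
python3 -m crank '0 0 0.1 0 0 0;0 0 0.1 0 0 0;0 0 0 0 0 0;0 0 0 0 0 0'
```

```text
t: 30.72
position: [0.5209, -0.1999, -0.0037]
orientation: [0.707, 0.707, 0.0, 0.0]
ft_force: [0.5, -0.6, -4.9]
gripper_width: 0.0535
grip_force: 30.0
```

```bash
python3 -m crank '0 0 0.1 0 0 0;0 0 0.05 0 0 0;0 0 0 0 0 0;0 0 0 0 0 0'
```

```text
t: 31.05
position: [0.5209, -0.2, -0.0038]
orientation: [0.707, 0.707, -0.0, -0.0]
ft_force: [-5.5, 2.6, 8.9]
gripper_width: 0.0535
grip_force: 30.0
```

```bash
python3 -m crank '0 0 0 0 0 0;0 0 0 0 0 0;0 0 0 0 0 0;0 0 0 0 0 0;0 0 0 0 0 0;0 0 0 0 0 0;0 0 0 0 0 0;0 0 0 0 0 0' -1; python3 -m crank '0 0 -0.5 0 0 0;0 0 -1 0 0 0;0 0 -1.5 0 0 0;0 0 -2 0 0 0;0 0 -2 0 0 0;0 0 -1 0 0 0;0 0 0 0 0 0;-1.2 0.72 0 0 0 0;-1.2 0.72 0 0 0 0;-1.2 0.72 0 0 0 0;-1.2 0.72 0 0 0 0;-1.2 0.72 0 0 0 0;-1.2 0.72 0 0 0 0;-1.2 0.72 0 0 0 0;-1.2 0.72 0 0 0 0;-1.2 0.72 0 0 0 0;-1.2 0.7 0 0 0 0;0 0 0 0 0 0;0 0 0 0 0 0' ; python3 - <<'E'
from h import *
print(r.get_obs()["position"])
for n in("scene","wrist"):
    p,d=cams.capture(n);P=cloud(d,cams.camera_params(n));R=np.hypot(P[...,0]-.521,P[...,1]+.199)
    Q=P[(R<.04)&(P[...,2]>.046)&(P[...,2]<.06)];print(n,"body top",len(Q),((Q.max(0)+Q.min(0))/2).round(4),np.ptp(Q,axis=0).round(3),np.median(Q[:,2]).round(4))
    R=np.hypot(P[...,0]-.592,P[...,1]+.32)
    Q=P[(R<.025)&(P[...,2]>.0295)&(P[...,2]<.036)];print(n,"spigot",len(Q),((Q.max(0)+Q.min(0))/2).round(4),np.ptp(Q,axis=0).round(3),np.median(Q[:,2]).round(4))
    Q=P[(R<.04)&(P[...,2]>.0105)&(P[...,2]<.0145)];print(n,"flange",len(Q),((Q.max(0)+Q.min(0))/2).round(4),np.ptp(Q,axis=0).round(3))
E
```

```text
t: 31.72
position: [0.5205, -0.1998, -0.0055]
orientation: [0.707, 0.707, -0.0, -0.0]
ft_force: [0.1, -0.5, -0.5]
gripper_width: 0.0939
grip_force: 0.0
t: 33.3
position: [0.5919, -0.3195, 0.0734]
orientation: [0.707, 0.707, -0.0, -0.001]
ft_force: [-0.6, 0.4, -0.1]
gripper_width: 0.0942
grip_force: 0.0
[ 0.59185387 -0.31945507  0.07335637]
scene body top 375 [ 0.5201 -0.2003  0.0492] [0.054 0.053 0.006] 0.0493
scene spigot 101 [ 0.5925 -0.319   0.032 ] [0.025 0.024 0.005] 0.0314
scene flange 436 [ 0.5917 -0.3189  0.0125] [0.067 0.065 0.004]
wrist body top 3294 [ 0.5198 -0.2005  0.0492] [0.054 0.052 0.006] 0.0496
wrist spigot 753 [ 0.5921 -0.3191  0.0316] [0.025 0.025 0.004] 0.0317
wrist flange 3692 [ 0.5918 -0.319   0.0123] [0.067 0.067 0.004]
```

The body stands in the dish, centred, with its top at 0.050. Now the base.

```bash
python3 -m crank '0 0 1.5 0 0 0;0 0 1.5 0 0 0;0 0 1.5 0 0 0;0 0 1.2 0 0 0;0 0 1 0 0 0;0 0 0.7 0 0 0;0 0 0.3 0 0 0;0 0 0 0 0 0;0 0 0 0 0 0'
```

```text
t: 34.15
position: [0.5928, -0.32, -0.0021]
orientation: [0.707, 0.707, 0.0, 0.0]
ft_force: [-0.1, 0.0, -0.6]
gripper_width: 0.0944
grip_force: 0.0
```

```bash
python3 -m crank '0 0 0.3 0 0 0;0 0 0 0 0 0;0 0 0 0 0 0;0 0 0 0 0 0;0 0 0 0 0 0;0 0 0 0 0 0;0 0 0 0 0 0;0 0 0 0 0 0;0 0 0 0 0 0;0 0 0 0 0 0;0 0 0 0 0 0;0 0 0 0 0 0;0 0 0 0 0 0' 1 35
```

```text
t: 35.23
position: [0.5926, -0.3197, -0.0054]
orientation: [0.707, 0.707, 0.0, 0.0]
ft_force: [0.7, 0.1, -0.4]
gripper_width: 0.0242
grip_force: 35.0
```

```bash
python3 -m crank '0 0 -0.3 0 0 0;0 0 -0.6 0 0 0;0 0 -1 0 0 0;0 0 -1 0 0 0;0 0 -1 0 0 0;0 0 -1 0 0 0;0 0 0 0 0 0;-0.1 -1.33 0 0 0 0;-0.1 -1.33 0 0 0 0;-0.1 -1.33 0 0 0 0;-0.1 -1.33 0 0 0 0;-0.1 -1.33 0 0 0 0;-0.1 -1.33 0 0 0 0;-0.1 -1.33 0 0 0 0;-0.1 -1.33 0 0 0 0;-0.1 -1.33 0 0 0 0;-0.1 -1.33 0 0 0 0;0 0 0 0 0 0;0 0 0 0 0 0' ; python3 - <<'E'
from h import *
print(r.get_obs()["position"],r.get_obs()["ft_force"])
for n in("scene","wrist"):
    p,d=cams.capture(n);P=cloud(d,cams.camera_params(n));R=np.hypot(P[...,0]-.46,P[...,1]+.33);h=cv2.cvtColor(p,cv2.COLOR_RGB2HSV).astype(int)
    Q=P[(R<.05)&(P[...,2]>.035)&(P[...,2]<.075)&(h[...,0]>100)&(h[...,0]<130)&(h[...,1]>120)];print(n,"flange",len(Q),((Q.max(0)+Q.min(0))/2).round(4),Q.min(0).round(3),Q.max(0).round(3))
E
```

```text
t: 36.82
position: [0.4594, -0.3299, 0.0438]
orientation: [0.707, 0.707, 0.0, 0.0]
ft_force: [-0.3, 0.1, -3.9]
gripper_width: 0.0249
grip_force: 35.0
[ 0.45936619 -0.32994739  0.04377265] [-0.27769624  0.11453294 -3.90316988]
scene flange 548 [ 0.4583 -0.3271  0.0623] [ 0.424 -0.359  0.051] [ 0.492 -0.296  0.074]
wrist flange 4548 [ 0.4595 -0.33    0.0635] [ 0.426 -0.364  0.056] [ 0.493 -0.296  0.071]
```

```bash
python3 - <<'E'
from h import *
out=[]
for n in("scene","wrist"):
    p,d=cams.capture(n);P=cloud(d,cams.camera_params(n));R=np.hypot(P[...,0]-.46,P[...,1]+.33);h=cv2.cvtColor(p,cv2.COLOR_RGB2HSV).astype(int)
    Q=P[(R<.033)&(R>.018)&(P[...,2]>.045)&(P[...,2]<.075)&(h[...,0]>100)&(h[...,0]<130)&(h[...,1]>120)]
    s=None
    for _ in range(4):
        A=np.c_[Q[:,:2]-[.46,-.33],np.ones(len(Q))];s=np.linalg.lstsq(A,Q[:,2],rcond=None)[0];e=np.abs(A@s-Q[:,2]);Q=Q[e<max(.0015,2*np.median(e))]
    print(n,len(Q),"slope x,y",s.round(3),"resid",np.median(e).round(4))
    out.append(cv2.resize(p[190:290,250:400] if n=="scene" else p[150:300,210:435],(450,300)))
cv2.imwrite("pics/a8.png",np.vstack(out)[:,:,::-1])
E
```

```text
scene 333 slope x,y [ 0.004 -0.002  0.061] resid 0.0007
wrist 3716 slope x,y [-0.001 -0.     0.061] resid 0.0004
```

View pics/a8.png

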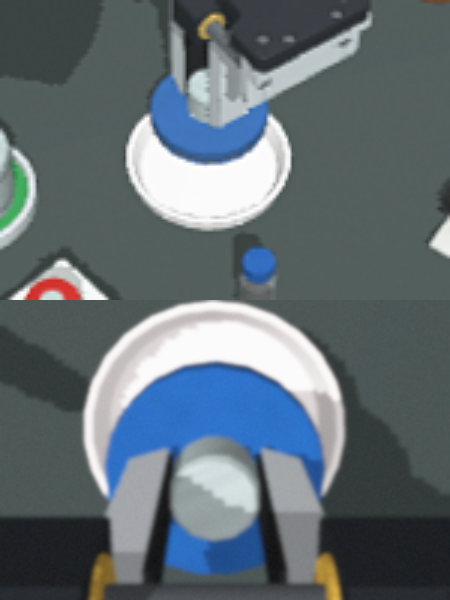

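The base is level and centred above the white dish. I lower it.

```bash
python3 -m crank '0 0 0.8 0 0 0;0 0 0.8 0 0 0;0 0 0.8 0 0 0;0 0 0.7 0 0 0;0 0 0.5 0 0 0;0 0 0.4 0 0 0;0 0 0.2 0 0 0;0 0 0 0 0 0;0 0 0 0 0 0'
```

```text
t: 37.77
position: [0.4596, -0.33, 0.0017]
orientation: [0.707, 0.707, 0.0, 0.0]
ft_force: [-0.8, 0.4, -3.2]
gripper_width: 0.0246
grip_force: 35.0
```

```bash
python3 -m crank '0 0 0.1 0 0 0;0 0 0.1 0 0 0;0 0 0.05 0 0 0;0 0 0 0 0 0;0 0 0 0 0 0'
```

```text
t: 38.18
position: [0.4595, -0.3299, -0.0008]
orientation: [0.707, 0.707, -0.0, 0.0]
ft_force: [-0.2, -0.0, -3.2]
gripper_width: 0.0245
grip_force: 35.0
```

```bash
python3 -m crank '0 0 0.1 0 0 0;0 0 0.05 0 0 0;0 0 0 0 0 0;0 0 0 0 0 0'
```

```text
t: 38.52
position: [0.4597, -0.33, -0.0015]
orientation: [0.707, 0.707, -0.0, 0.0]
ft_force: [-3.6, 2.5, 6.2]
gripper_width: 0.0243
grip_force: 35.0
```

```bash
python3 -m crank '0 0 0 0 0 0;0 0 0 0 0 0;0 0 0 0 0 0;0 0 0 0 0 0;0 0 0 0 0 0;0 0 0 0 0 0;0 0 0 0 0 0;0 0 0 0 0 0' -0.2; python3 -m crank '0 0 -0.5 0 0 0;0 0 -1 0 0 0;0 0 -2 0 0 0;0 0 -2 0 0 0;0 0 -2 0 0 0;0 0 -3 0 0 0;0 0 -3 0 0 0;0 0 -3 0 0 0;0 0 0 0 0 0;0 0 0 0 0 0;0 0 0 0 0 0;0 0 0 0 0 0' ; python3 - <<'E'
from h import *
p,d=cams.capture("scene");P=cloud(d,cams.camera_params("scene"));X,Y,Z=P[...,0],P[...,1],P[...,2]
def g(n,x,y,R,lo,hi):
    Q=P[(np.hypot(X-x,Y-y)<R)&(Z>lo)&(Z<hi)];print(n,len(Q),((Q.max(0)+Q.min(0))/2).round(4),np.ptp(Q,axis=0).round(3),np.median(Q[:,2]).round(4))
g("spigot",.46,-.33,.025,.033,.042);g("flange",.46,-.33,.037,.014,.0185);g("body",.521,-.199,.04,.046,.055);g("plunger",.3905,-.1856,.025,.072,.08);g("vial",.363,-.2955,.02,.05,.06);g("drop",.651,-.4188,.02,.08,.11)
cv2.imwrite("pics/a9.png",cv2.resize(p[80:360,120:450],(660,560))[:,:,::-1])
E
```

```text
t: 39.18
position: [0.4595, -0.3298, -0.0025]
orientation: [0.707, 0.707, -0.0, -0.0]
ft_force: [-0.1, -0.7, 0.3]
gripper_width: 0.0568
grip_force: 0.0
t: 40.18
position: [0.4587, -0.329, 0.1611]
orientation: [0.707, 0.707, 0.0, -0.001]
ft_force: [-0.5, -0.3, -1.6]
gripper_width: 0.056
grip_force: 0.0
spigot 126 [ 0.4589 -0.3297  0.0355] [0.025 0.025 0.005] 0.0356
flange 599 [ 0.4588 -0.329   0.0162] [0.067 0.067 0.004] 0.0157
body 382 [ 0.5208 -0.2003  0.0494] [0.055 0.053 0.007] 0.049
plunger 269 [ 0.3903 -0.1852  0.0756] [0.03  0.029 0.007] 0.0755
vial 84 [ 0.3632 -0.2951  0.0528] [0.017 0.016 0.005] 0.0526
drop 20 [ 0.6528 -0.4139  0.0916] [0.007 0.006 0.023] 0.0923
```

View pics/a9.png

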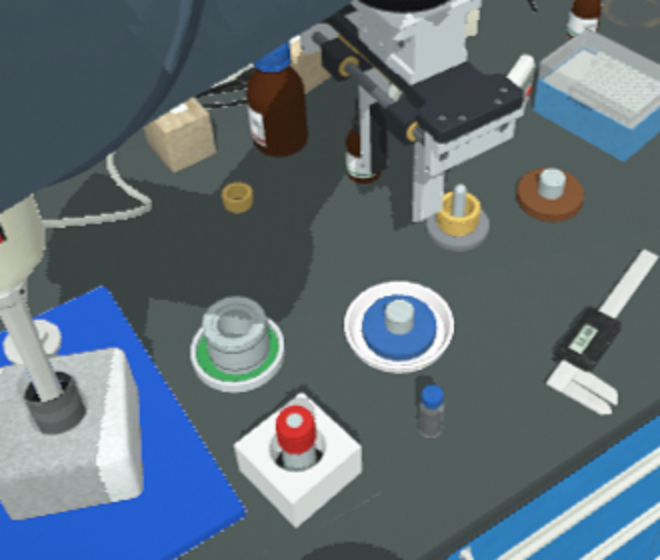

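All four parts stand in their places: plunger (297,430), collar on the peg (459,215), body (236,335) and base (399,325). The vial and dropper bottle have not moved and the gripper is clear, so I hand in.

```bash
python3 -c "
from cell import job;print(job.job_done())"
```

```text
the job is handed in; nothing more can be done
None
```

The job is handed in at about 40 s: plunger, collar, die body and base each stand upright on their own places in the set order, and the vial and dropper bottle are where they were; the judge's verdict was not shown.

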